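# Lock the brush rack onto its stand arm

### The job

The brush rack hanging on the arm of the brush stand needs securing so it cannot slide off. Take the steel locking pin out of the small wooden block and, with its wire loop still folded back, push it down through the hole near the free end of the arm until its collar sits on the arm; then swing the wire loop over the top and down over the arm's free end until it has sprung fully shut. Leave the pin locked and upright, let go of it, and leave the other things on the table where they are.

Things in the scene. Friction and masses are not known exactly. Their poses are not given: they have to be found in the camera images.
- stand: Brush stand, fixed: an upside-down L of square steel. Origin on the table straight below the arm's hole; x points level along the arm towards the post, z up. Arm 30 mm wide, 26 mm high, its flat top 150 mm above the table; its free end is at x = -28 mm, the post at x = 163 mm on a 110 mm square foot. The wooden rack with four brushes, 124 mm wide, hangs at x = 98 mm and rises 9 mm above the arm.
- hole (a point): Centre of the mouth of the upright through hole in the stand's arm, level with the arm's top, 28 mm from its free end. Axes as the stand's: x towards the post, z up. The hole is 15 mm in diameter, 26 mm long, open below.
- pin_head (a point): Centre for gripping the pin's head, a steel block 22 mm in x, 26 mm in y, its top 15 mm above this point. z is up along the pin; the folded-back loop leans out to +x. The loop's axle runs along y, 35 mm below this point. The head can be gripped from above either way. The pin must be turned so that its x points as the arm's x (towards the post), to about 10 degrees, or the loop cannot shut.
- pin: The whole locking pin, 137 mm long, about 210 g, loose, at first upright in the block. Origin on its axis at the underside of its collar, 47 mm below point pin_head, same axes. Collar 28 mm across, 5 mm thick, head above it. Below it a round shank 12 mm in diameter, 75 mm long, the last 15 mm tapering to 5 mm. How the pin is turned about its axis varies.
- loop (a joint): Turn of the pin's wire loop about its axle, rad. 0: folded back on its stop, leaning to the pin's +x, 40 degrees above level. 0.87: upright. 3.75: fully shut, swung over to -x and down to 75 degrees below level. A light spring (under 0.01 N m) draws it shut; folded back, the 46 g loop is held on its stop by its own weight. Let go before about 0.4 it drops back; past 0.9 it swings shut by itself.
- loop_bar (a point): Middle of the cross bar at the loop's end, 78 mm from the axle, moving with the loop: round wire 6 mm thick, 54 mm long along the pin's y. Side wires 48 mm apart inside. Folded back, it is 60 mm from the pin's axis towards the pin's +x and 15 mm above point pin_head. It can be straddled or pinched from above.
- block: Wooden block, fixed to the table, 66 mm square and 85 mm high, that holds the pin at the start in an upright 18 mm through hole in its middle, with the pin's collar on its top. Origin at the centre of its underside.
- inkstone: Bystander: flat black inkstone, 90 by 130 by 22 mm, loose. Origin at the centre of its underside.
- weight: Bystander: wooden paperweight bar, 130 by 30 by 20 mm, loose. Origin at the centre of its underside.
- brush: Bystander: ink brush lying on the table, 180 mm long, loose. Origin under its middle.
- bowl: Bystander: white bowl, 100 mm across, 45 mm high, loose. Origin at the centre of its underside.
- ink: Bystander: black ink bottle, 56 mm across, 120 mm high, loose. Origin at the centre of its underside.
- sealbox: Bystander: grey box, 60 by 75 by 35 mm, loose. Origin at the centre of its underside.
- cup: Bystander: blue cup, 72 mm across, 80 mm high, loose. Origin at the centre of its underside.
Things that resemble listed ones, but are neither listed nor needed, are in the scene too. Leave any purple or yellow look-alike of the pin alone.

How it is judged (in metres and radians):
On the way, in this order (a step that is already met when the one before it is completed fails the run):
1. the pin is home in the arm's hole, its loop still folded back (horizontal distance between pin_head and hole below 0.008 m and z of pin_head in the frame of hole between 0.04 and 0.052 m and angle between pin_head's own z axis and vertical below 0.15 rad and value of joint loop below 0.6 rad), for 0.2 s.
2. the loop is shut over the arm's end, the pin still home (horizontal distance between pin_head and hole below 0.008 m and z of pin_head in the frame of hole between 0.04 and 0.052 m and angle between pin_head's own z axis and vertical below 0.15 rad and value of joint loop above 3.2 rad), for 0.2 s.
At the end, for the whole second after the job is handed in: The pin stands in the arm's hole within 8 mm of its centre, its collar on the arm (within 7 mm below and 5 mm above the nominal height), tilted less than 0.15 rad, and its loop is shut over the arm's free end (joint above 3.2 rad) and still (all of step 2 and velocity of joint loop between -0.3 and 0.3 rad/s); the robot touches nothing.
It fails at once if a bystander is moved more than 30 mm (distance of any of inkstone, weight, brush, bowl, ink, sealbox, cup from where it was at the start of the episode above 0.03 m).
It also fails if it takes over 54 s, if anything falls off the work surface, if the arm or the gripper's body presses on something with over 40 N, if the wrist force passes 120 N, or if a joint passes its speed limit or range.

### The arm

A 6-joint arm with a two-finger parallel gripper is mounted at the origin on the work surface. World frame = base frame: x ahead of the robot, y to its left, z up, the work surface at z = 0. Lengths are in mm, angles in rad, forces in N, time in s.
With the tool pointing down it reaches from about 275 to 750 mm from the base axis. Payload 10.2 kg.
Tool frame: the origin (TCP) lies midway between the tips of the shut fingers; the grasp point (between the pads) lies 19 mm behind it; z points along the fingers, y is the line along which they close (so a half turn about z gives the same grasp; the last joint's range is limited). The gripper opens to 85 mm and grips with 20 to 120 N. Pads are 22 mm wide; open, the fingers measure 114 mm over their backs; the gripper's body (76 mm by 85 mm) begins 54 mm behind the grasp point. The pads swing forward as they close: fully open they stand 13 mm farther back than shut.
Start: joints at [0.954, 0.313, 1.498, -0, 1.331, -0.223], TCP at [201.456, 484.816, 231.294] pointing down, gripper open.
Joint ranges: [-2.94, 2.94], [-0.97, 2.17], [0.19, 2.56], [-1.23, 4.37], [0.02, 3.11], [-2.88, 2.88]. Speed limits (rad/s): [2.39, 2.39, 3.01, 3.14, 3.14, 3.14].

### API

Orientations are given as a unit quaternion [w, x, y, z].
In Python, from rig import sense, capture, finish_job, find_in, place_of gives the robot as it stands. The module is installed in compiled form; this text tells all that it offers.
- The arm moves only by the shell command python3 -m jog 'ROWS' [FORCE]. ROWS is JSON, a list of rows, each an object of numbers: "tx", "ty", "tz": the shift along the tool's x, y, z in mm; "ax", "ay", "az": the turn, a rotation vector about the tool's x, y, z in rad; "jaw": the closure, from -1 (fully open) to 1 (shut), so that 0 is half open. In form: [{"tx": .., "ty": .., "tz": .., "ax": .., "ay": .., "az": .., "jaw": ..}, ...]. A call has 1 to 5 rows; each row shifts and turns the commanded pose from where the row before left it, along the tool's axes as they then stand; what a row does not reach is not made up. A row lasts 1/8 s, in which the tool goes at most 62.5 mm and 10.7 degrees, less where a joint would pass 70% of its speed; a pose out of reach is approached as far as the arm can. A call with a gripper value outside its range is refused whole. The fingers move at their own pace and stop on an object; FORCE is the grip in N (left out, the last holds). Time passes only in rows, so rows that do not move let the fingers close. It gives the time, the measured TCP pose, the force, the opening and the grip force at its end, in the units of the state.
- sense(): the state, without advancing time (a new reading comes with each control period).
- capture(name): name is "scene" or "top" or "wrist"; returns a dict with "color" (384x512x3 uint8, red, green, blue), "depth" (384x512 float32, mm along the optical axis (not along the pixel's ray), 0 where there is no reading), "fx", "fy", "cx", "cy" (pixels), "camera_from_world" (4x4, takes a point from world to camera coordinates); the wrist camera has in their place "mount" (4x4, takes a point from camera to tool coordinates, whose origin is the TCP and whose axes are the flange's). Camera axes: x right, y up, looking along -z (the intrinsics and any distortion apply to the point x, -y, -z); pixel columns grow to the right and rows downward; lengths in mm; the calibration is good to about 2 mm. A picture is of the moment at which its call begins: read the wrist's pose just before it.
- finish_job(): hands the job in; it is judged then, once.
Trained networks look in the newest picture that a camera, given by its name, has taken for a name from the list of things; names that differ only in an ending like _2 or _b are one class to them, and where a whole thing is asked for, a point or a joint stands for the part that bears it (a point fixed in the world has none). Each returns a list of dicts, best first, with "conf" (0 to 1); they miss things now and then, are a little off and sometimes report something else, mostly with a low value. They report only what shows in the picture. A call takes as long as a camera call. They do not tell look-alikes from the thing itself.
- find_in(query, camera): "centre" ([column, row] in pixels, amid what is visible of it).
- place_of(query, camera): "centre" ([column, row] in pixels: a listed point, or the origin of a listed thing).
The state is a dict: "time_s": time; "joints": joint angles; "dq": joint speeds; "tau": joint torques, N m; "eef_pos": TCP position; "ee_rot": TCP orientation; "force": force on the tool from outside, world axes, zero at the start; "wrist_torque": the same for the moment, N m; "grip_width": opening from 0.0 (shut) to 1.0 (fully open); "grip_force": force on a finger pad.
Only numpy, scipy, OpenCV 4.12 (cv2) and the standard library are available. Lean on these libraries where they do the work, as an engineer would, in place of code of your own. Each camera call takes 0.05 s, during which the arm holds its last target. There are 200 camera calls.

## Working session

There is one attempt and no reset: what is moved stays moved. The work goes in short steps, Python scripts to look and compute and a shell command to move; the robot and the scene stay as the last step left them, time stands still between calls to the robot, and variables do not carry over. Pictures are saved under pics/ and viewed, at most 10 in all, crops included, and the job is handed in when it is done.

```bash
mkdir -p pics; cat > h.py <<'E'
import numpy as np, cv2
from rig import sense, capture, finish_job, find_in, place_of
from scipy.spatial.transform import Rotation as R
def TW():
    s=sense(); w,x,y,z=s["ee_rot"]; T=np.eye(4); T[:3,:3]=R.from_quat([x,y,z,w]).as_matrix(); T[:3,3]=s["eef_pos"]; return T
def cap(n):
    T=TW(); c=capture(n)
    c["wc"]=T@np.array(c["mount"]) if n=="wrist" else np.linalg.inv(np.array(c["camera_from_world"]))
    return c
def ray(c,p):
    d=np.array([(p[0]-c["cx"])/c["fx"],-(p[1]-c["cy"])/c["fy"],-1.]); return c["wc"][:3,3],c["wc"][:3,:3]@d
def at_z(c,p,z):
    o,d=ray(c,p); return o+d*(z-o[2])/d[2]
def at_d(c,p):
    o,d=ray(c,p); return o+d*float(c["depth"][int(round(p[1])),int(round(p[0]))])
def proj(c,P):
    q=np.linalg.inv(c["wc"])@np.append(P,1); return np.array([c["cx"]+c["fx"]*q[0]/-q[2],c["cy"]-c["fy"]*q[1]/-q[2]])
def save(c,name,crop=None,s=1):
    im=c["color"][:,:,::-1]
    if crop: a,b,d,e=crop; im=im[b:e,a:d]
    cv2.imwrite("pics/"+name+".png",cv2.resize(im,None,fx=s,fy=s,interpolation=cv2.INTER_CUBIC))
E
python3 - <<'E'
from h import *
np.set_printoptions(precision=1,suppress=True)
ims=[]
for n in ["scene","top"]:
    c=cap(n); save(c,n); ims.append(c["color"][:,:,::-1]); print(n,c["wc"][:3,3],[k for k in c])
    for q in ["pin","pin_head","loop_bar","hole","stand","block"]:
        print(q,[(np.round(d["centre"]),round(d["conf"],2)) for d in place_of(q,n)], [(np.round(at_z(c,d["centre"],{"pin":85,"pin_head":132,"loop_bar":147,"hole":150,"stand":0,"block":0}[q]))) for d in place_of(q,n)])
cv2.imwrite("pics/both.png",cv2.resize(np.vstack(ims),None,fx=.78,fy=.78))
print(sense())
E
```

```text
scene [1391.8 -282.4  722.2] ['color', 'depth', 'fx', 'fy', 'cx', 'cy', 'camera_from_world', 'wc']
pin [(array([203., 163.]), 0.77), (array([244., 197.]), 0.64)] [array([ 319., -359.,   85.]), array([ 497., -253.,   85.])]
pin_head [(array([126., 202.]), 0.81), (array([241., 181.]), 0.57), (array([206., 174.]), 0.57)] [array([ 552., -531.,  132.]), array([ 494., -258.,  132.]), array([ 450., -345.,  132.])]
loop_bar [(array([226., 172.]), 0.6), (array([103., 193.]), 0.57), (array([220., 172.]), 0.5)] [array([ 473., -294.,  147.]), array([ 532., -585.,  147.]), array([ 471., -308.,  147.])]
hole [(array([409., 189.]), 0.91), (array([244., 180.]), 0.28)] [array([602., 126., 150.]), array([ 522., -251.,  150.])]
stand [] []
block [(array([244., 220.]), 0.9), (array([357., 284.]), 0.72)] [array([ 484., -254.,    0.]), array([742., -19.,   0.])]
top [ 310.2 -202.9 1062.2] ['color', 'depth', 'fx', 'fy', 'cx', 'cy', 'camera_from_world', 'wc']
pin [(array([383., 234.]), 0.94), (array([313., 311.]), 0.87), (array([269., 206.]), 0.79), (array([136., 182.]), 0.18)] [array([ 411., -558.,   85.])
[... 343 characters left out ...]
 [(array([288., 213.]), 0.54), (array([405., 254.]), 0.53)] [array([ 465., -300.,  147.]), array([ 355., -586.,  147.])]
hole [(array([118., 169.]), 0.67)] [array([588., 134., 150.])]
stand [(array([138., 182.]), 0.96)] [array([592., 128.,   0.])]
block [(array([266., 212.]), 0.79)] [array([ 495., -253.,    0.])]
{'time_s': 1.3, 'joints': array([ 1. ,  0.3,  1.5, -0. ,  1.3, -0.2]), 'dq': array([ 0.,  0., -0.,  0., -0., -0.]), 'tau': array([ -0. , -41.2, -26. ,  -0. ,   0. ,   0. ]), 'eef_pos': array([201.5, 484.8, 231.3]), 'ee_rot': array([-0. ,  0.2,  1. , -0. ]), 'force': array([ 0.2, -0.4,  0.2]), 'wrist_torque': array([-0., -0., -0.]), 'grip_force': 0.0, 'grip_width': 0.999727855230572}
```

View pics/both.png

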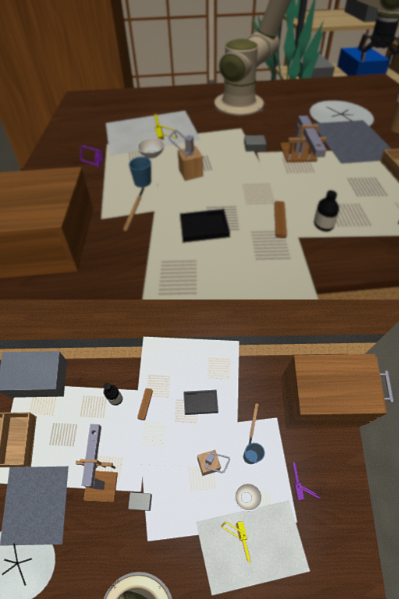

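```bash
python3 - <<'E'
from h import *
np.set_printoptions(precision=1,suppress=True)
c=cap("top"); s=cap("scene")
r=lambda c,b:cv2.resize(c["color"][b[1]:b[3],b[0]:b[2],::-1],(400,300),interpolation=cv2.INTER_CUBIC)
cv2.imwrite("pics/crops.png",np.vstack([np.hstack([r(c,(230,180,310,240)),r(c,(80,150,176,270))]),np.hstack([r(s,(190,140,310,230)),r(s,(350,130,450,220))])]))
# arm top points by depth
v,u=np.mgrid[0:384,0:512]
def cloud(c):
    d=np.stack([(u-c["cx"])/c["fx"],-(v-c["cy"])/c["fy"],-np.ones_like(u)],-1)*c["depth"][...,None]
    return d@c["wc"][:3,:3].T+c["wc"][:3,3]
for n,cc in (("top",c),("scene",s)):
    P=cloud(cc)
    m=(abs(P[...,2]-150)<5)&(cc["depth"]>0)&(P[...,0]>380)&(P[...,0]<680)&(P[...,1]>60)&(P[...,1]<200)
    Q=P[m][:,:2].astype(np.float32); print(n,len(Q),cv2.minAreaRect(Q), np.median(P[m][:,2]))
    mu=Q.mean(0); w,V=np.linalg.eigh(np.cov(Q.T)); a=V[:,1]; t=(Q-mu)@a; print(mu,a,np.percentile(t,[0,2,98,100]),mu+a*t.min(),mu+a*t.max())
    m=(P[...,2]>78)&(P[...,2]<92)&(abs(P[...,0]-490)<70)&(abs(P[...,1]+255)<70); Q=P[m][:,:2].astype(np.float32);print("block",cv2.minAreaRect(Q))
    m=(P[...,2]>105)&(abs(P[...,0]-490)<90)&(abs(P[...,1]+255)<90)
    for p in P[m][::max(1,m.sum()//25)]: print(p,end=' ')
E
```

```text
top 926 ((510.50347900390625, 133.02761840820312), (51.50630569458008, 206.1527099609375), 81.4056625366211) 150.08182284100246
[507.7 136.4] [-1.   0.1] [-107.1 -102.    95.6   99. ] [614.6 128.3] [409.  143.8]
block ((493.230224609375, -252.6316680908203), (66.58352661132812, 65.94010925292969), 15.91223430633545)
[ 507.2 -249.   144.3] [ 503.4 -253.7  149.1] [ 509.2 -287.   119. ] [ 507.4 -279.3  115.1] [ 498.8 -253.7  146.5] [ 500.7 -295.9  133.1] [ 495.2 -258.5  150.6] [ 496.4 -307.9  139.9] [ 493.2 -261.1  147.4] [ 490.9 -245.8  147.9] [ 489.5 -317.   147.6] [ 494.4 -265.7  114.7] [ 485.5 -255.8  147.6] [ 483.4 -250.7  145.6] [ 483.9 -243.7  130.1] [ 484.3 -241.7  113.7] [ 475.9 -313.4  151.6] [ 479.  -257.4  111.6] [ 463.7 -303.   148.9] [ 458.7 -305.4  148.5] [ 460.3 -254.2  112.6] [ 456.6 -261.6  118.5] [ 453.  -268.9  124.1] [ 449.1 -273.4  131.8] [ 445.9 -297.1  150.1] scene 587 ((514.0623779296875, 134.66390991210938), (54.17644500732422, 206.65443420410156), 85.04515838623047) 149.42803489186338
[525.7 132.7] [-1.   0.1] [-91.6 -90.2 108.7 115. ] [617.  125.8] [411.  141.4]
block ((495.5352478027344, -255.04026794433594), (70.28876495361328, 67.0374526977539), 16.316295623779297)
[ 451.7 -300.1  149.2] [ 458.8 -305.4  148. ] [ 449.3 -282.8  137.4] [ 451.9 -278.1  132.6] [ 477.5 -310.9  145.3] [ 489.1 -318.1  150.2] [ 491.5 -246.6  146.3] [ 498.2 -254.3  148.2] [ 498.  -261.8  145.7] [ 500.1 -269.4  144.7] [ 493.3 -316.4  141. ] [ 500.8 -247.4  140.5] [ 511.1 -255.2  144.9] [ 505.  -262.5  138.5] [ 497.4 -304.6  133.9] [ 502.2 -307.1  134.3] [ 501.5 -245.4  129. ] [ 501.4 -247.9  126.1] [ 510.4 -253.3  129.6] [ 506.7 -258.3  124.5] [ 503.8 -263.3  119.9] [ 507.4 -288.3  121.3] [ 509.7 -293.3  120.3] [ 507.1 -248.7  115. ] [ 506.5 -256.3  112.1] [ 507.8 -261.4  110.4] [ 511.6 -284.1  108.8]
```

View pics/crops.png

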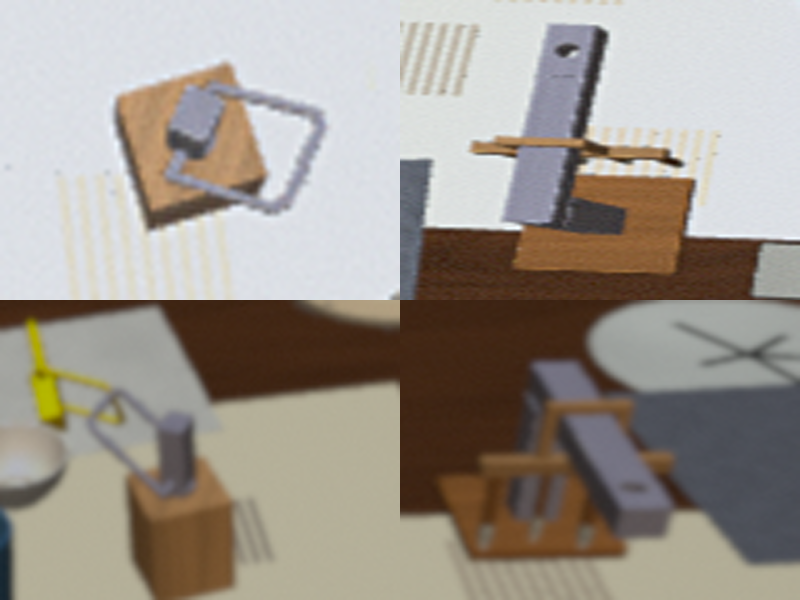

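```bash
cat >> h.py <<'E'
def go(x,y,z,th):
    T=TW(); d=T[:3,:3].T@(np.array([x,y,z])-T[:3,3]); ty=np.degrees(np.arctan2(T[1,1],T[0,1]))
    az=-((th-ty+180)%360-180)
    # full tool rotation to level target
    c,s=np.cos(np.radians(th)),np.sin(np.radians(th)); Rt=np.array([[-s,c,0],[c,s,0],[0,0,-1.]]).T
    print("tcp",T[:3,3].round(1),"yaw",round(ty,2),"delta tool mm",d.round(1),"az deg",round(az,1),"rotvec",R.from_matrix(T[:3,:3].T@Rt).as_rotvec().round(3))
E
python3 - <<'E'
from h import *
go(494,-254,300,-26)
E
```

```text
tcp [201.5 484.8 231.3] yaw 67.44 delta tool mm [-553.6 -570.   -68.7] az deg 93.4 rotvec [ 0.    -0.     1.631]
```

```bash

for i in 1 2; do python3 -m jog '[{"tx":-40,"ty":-41,"tz":-6},{"tx":-40,"ty":-41,"tz":-6},{"tx":-40,"ty":-41,"tz":-6},{"tx":-40,"ty":-41,"tz":-6},{"tx":-40,"ty":-41,"tz":-6}]'; done
python3 -m jog '[{"tx":-40,"ty":-41,"tz":-6},{"tx":-40,"ty":-41,"tz":-4},{"tx":-40,"ty":-41},{"tx":-34,"ty":-37}]'
for i in 1 2; do python3 -m jog '[{"az":0.163},{"az":0.163},{"az":0.163},{"az":0.163},{"az":0.163}]'; done
python3 - <<'E'
from h import *
go(494,-254,300,-26)
c=cap("wrist"); save(c,"w1",None,1.5)
for q in ["pin_head","loop_bar","pin"]:
    print(q,[(np.round(d["centre"]),round(d["conf"],2),at_z(c,d["centre"],{"pin_head":132,"loop_bar":147,"pin":85}[q]).round(1)) for d in place_of(q,"wrist")])
E
```

```text
tcp [201.5 484.8 231.3] yaw 67.44 delta tool mm [-553.6 -570.   -68.7] az deg 93.4 rotvec [ 0.    -0.     1.631]
pin_head []
loop_bar []
pin []schema error: expected keys tx, ty, tz, ax, ay, az, jaw
schema error: expected keys tx, ty, tz, ax, ay, az, jaw
schema error: expected keys tx, ty, tz, ax, ay, az, jaw
schema error: expected keys tx, ty, tz, ax, ay, az, jaw
schema error: expected keys tx, ty, tz, ax, ay, az, jaw
```

View pics/w1.png

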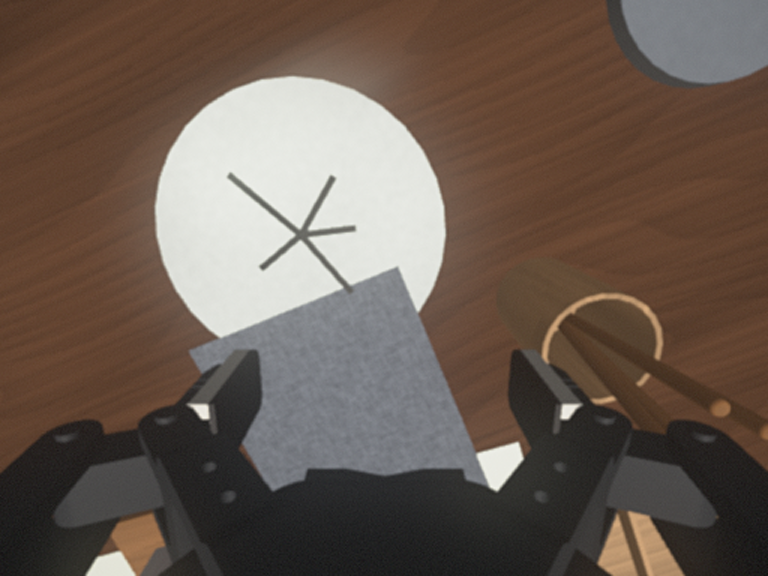

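```bash

for i in 1 2; do python3 -m jog '[{"tx":-40,"ty":-41,"tz":-6,"ax":0,"ay":0,"az":0,"jaw":-1},{"tx":-40,"ty":-41,"tz":-6,"ax":0,"ay":0,"az":0,"jaw":-1},{"tx":-40,"ty":-41,"tz":-6,"ax":0,"ay":0,"az":0,"jaw":-1},{"tx":-40,"ty":-41,"tz":-6,"ax":0,"ay":0,"az":0,"jaw":-1},{"tx":-40,"ty":-41,"tz":-6,"ax":0,"ay":0,"az":0,"jaw":-1}]' | tail -c 300; done
python3 -m jog '[{"tx":-40,"ty":-41,"tz":-6,"ax":0,"ay":0,"az":0,"jaw":-1},{"tx":-40,"ty":-41,"tz":-4,"ax":0,"ay":0,"az":0,"jaw":-1},{"tx":-40,"ty":-41,"tz":0,"ax":0,"ay":0,"az":0,"jaw":-1},{"tx":-34,"ty":-37,"tz":0,"ax":0,"ay":0,"az":0,"jaw":-1}]'
for i in 1 2; do python3 -m jog '[{"tx":0,"ty":0,"tz":0,"ax":0,"ay":0,"az":0.163,"jaw":-1},{"tx":0,"ty":0,"tz":0,"ax":0,"ay":0,"az":0.163,"jaw":-1},{"tx":0,"ty":0,"tz":0,"ax":0,"ay":0,"az":0.163,"jaw":-1},{"tx":0,"ty":0,"tz":0,"ax":0,"ay":0,"az":0.163,"jaw":-1},{"tx":0,"ty":0,"tz":0,"ax":0,"ay":0,"az":0.163,"jaw":-1}]'; done
python3 - <<'E'
from h import *
go(494,-254,300,-26)
c=cap("wrist"); save(c,"w2",None,1.5)
for q in ["pin_head","loop_bar","pin"]:
    print(q,[(np.round(d["centre"]),round(d["conf"],2),at_z(c,d["centre"],{"pin_head":132,"loop_bar":147,"pin":85}[q]).round(1)) for d in place_of(q,"wrist")])
E
```

```text
time_s: 2.22
eef_pos: [307.8, 217.1, 261.7]
ee_rot: [0.0, 0.195, 0.981, 0.0]
force: [0.8, 0.8, 0.1]
grip_width: 1.004
grip_force: 0.0
time_s: 2.85
eef_pos: [413.9, -49.3, 291.7]
ee_rot: [0.0, 0.196, 0.981, 0.0]
force: [0.4, 0.4, 0.1]
grip_width: 1.001
grip_force: 0.0
time_s: 3.35
eef_pos: [494.8, -256.1, 301.1]
ee_rot: [0.0, 0.196, 0.981, 0.0]
force: [-0.2, 0.6, -0.4]
grip_width: 0.999
grip_force: 0.0
time_s: 3.98
eef_pos: [494.3, -254.1, 301.3]
ee_rot: [-0.0, 0.57, 0.821, -0.0]
force: [0.1, 0.2, 0.7]
grip_width: 1.0
grip_force: 0.0
time_s: 4.6
eef_pos: [494.3, -254.1, 301.3]
ee_rot: [-0.0, 0.849, 0.528, -0.0]
force: [0.5, 0.3, -0.3]
grip_width: 0.998
grip_force: 0.0
tcp [ 494.3 -254.1  301.3] yaw -26.26 delta tool mm [-0.  -0.4  1.3] az deg -0.3 rotvec [-0.     0.    -0.005]
pin_head [(array([167., 270.]), 0.49, array([ 337.5, -314.6,  132. ])), (array([382., 218.]), 0.24, array([ 605.4, -367.6,  132. ]))]
loop_bar [(array([255., 228.]), 0.58, array([ 466. , -306.2,  147. ]))]
pin [(array([255., 167.]), 0.92, array([ 492.5, -252. ,   85. ]))]
```

View pics/w2.png

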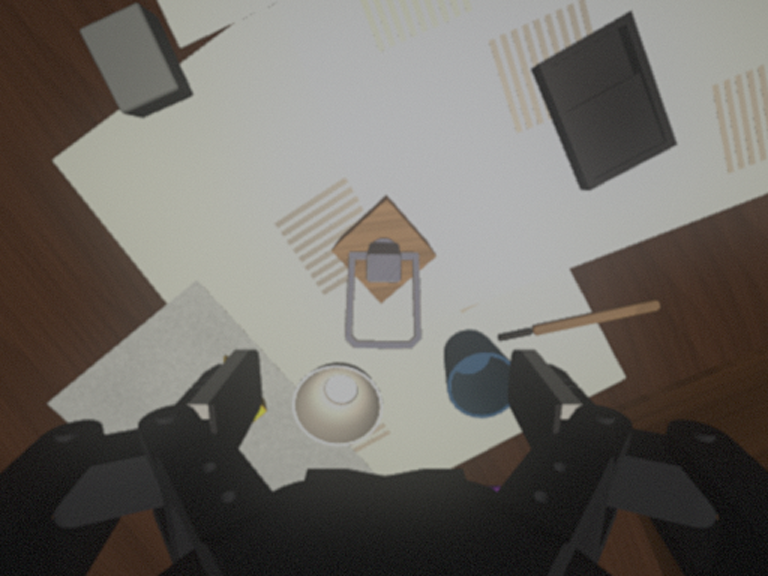

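```bash
cat >> h.py <<'E'
def cloud(c):
    v,u=np.mgrid[0:384,0:512]
    d=np.stack([(u-c["cx"])/c["fx"],-(v-c["cy"])/c["fy"],-np.ones_like(u)],-1)*c["depth"][...,None]
    return d@c["wc"][:3,:3].T+c["wc"][:3,3]
E
python3 - <<'E'
from h import *
c=cap("wrist");P=cloud(c);print("cam",c["wc"][:3,3].round(1),c["wc"][:3,:3].round(2))
def rect(zlo,zhi,x,y,r):
    m=(P[...,2]>zlo)&(P[...,2]<zhi)&(np.hypot(P[...,0]-x,P[...,1]-y)<r)&(c["depth"]>0); Q=P[m]
    print(len(Q),np.median(Q[:,2]).round(1),cv2.minAreaRect(Q[:,:2].astype(np.float32)))
rect(142,152,494,-254,24); rect(80,90,494,-254,60); rect(138,156,466,-306,40)
go(493.5,-253,113,-26)
E
```

```text
cam [ 522.3 -194.2  443.8] [[ 0.9   0.42  0.11]
 [-0.43  0.87  0.24]
 [-0.   -0.26  0.96]]
459 146.5 ((492.6614685058594, -253.65447998046875), (21.428905487060547, 25.761064529418945), 63.92610168457031)
1641 84.9 ((492.55029296875, -254.11224365234375), (66.1610107421875, 66.26637268066406), 15.645230293273926)
340 147.9 ((468.42218017578125, -301.8485412597656), (18.442590713500977, 58.824371337890625), 61.870304107666016)
tcp [ 494.3 -254.1  301.3] yaw -25.78 delta tool mm [  0.7  -1.2 188.3] az deg 0.2 rotvec [-0.     0.     0.004]
```

```bash

python3 -m jog '[{"tx":-0.3,"ty":-1.6,"tz":45,"ax":0,"ay":0,"az":0,"jaw":-1},{"tx":0,"ty":0,"tz":50,"ax":0,"ay":0,"az":0,"jaw":-1},{"tx":0,"ty":0,"tz":45,"ax":0,"ay":0,"az":0,"jaw":-1},{"tx":0,"ty":0,"tz":33,"ax":0,"ay":0,"az":0,"jaw":-1},{"tx":0,"ty":0,"tz":15,"ax":0,"ay":0,"az":0,"jaw":-1}]' 60
python3 -m jog '[{"tx":0,"ty":0,"tz":0,"ax":0,"ay":0,"az":0,"jaw":-1},{"tx":0,"ty":0,"tz":0,"ax":0,"ay":0,"az":0,"jaw":1},{"tx":0,"ty":0,"tz":0,"ax":0,"ay":0,"az":0,"jaw":1},{"tx":0,"ty":0,"tz":0,"ax":0,"ay":0,"az":0,"jaw":1},{"tx":0,"ty":0,"tz":0,"ax":0,"ay":0,"az":0,"jaw":1}]' 60
python3 -m jog '[{"tx":0,"ty":0,"tz":0,"ax":0,"ay":0,"az":0,"jaw":1},{"tx":0,"ty":0,"tz":0,"ax":0,"ay":0,"az":0,"jaw":1},{"tx":0,"ty":0,"tz":0,"ax":0,"ay":0,"az":0,"jaw":1}]' 60
```

```text
time_s: 5.48
eef_pos: [492.3, -253.3, 111.8]
ee_rot: [-0.001, 0.847, 0.531, -0.0]
force: [0.1, -0.7, 0.4]
grip_width: 0.999
grip_force: 0.0
time_s: 6.1
eef_pos: [493.1, -253.9, 113.9]
ee_rot: [0.001, 0.848, 0.53, 0.0]
force: [-0.2, 0.7, 3.9]
grip_width: 0.294
grip_force: 59.1
time_s: 6.48
eef_pos: [493.0, -253.9, 113.9]
ee_rot: [0.001, 0.848, 0.53, 0.0]
force: [0.3, -0.3, 5.6]
grip_width: 0.293
grip_force: 59.2
```

```bash

python3 -m jog '[{"tx":0,"ty":0,"tz":-6,"ax":0,"ay":0,"az":0,"jaw":1},{"tx":0,"ty":0,"tz":-14,"ax":0,"ay":0,"az":0,"jaw":1},{"tx":0,"ty":0,"tz":-22,"ax":0,"ay":0,"az":0,"jaw":1},{"tx":0,"ty":0,"tz":-28,"ax":0,"ay":0,"az":0,"jaw":1},{"tx":0,"ty":0,"tz":-28,"ax":0,"ay":0,"az":0,"jaw":1}]'
python3 -m jog '[{"tx":0,"ty":0,"tz":-28,"ax":0,"ay":0,"az":0,"jaw":1},{"tx":0,"ty":0,"tz":-26,"ax":0,"ay":0,"az":0,"jaw":1},{"tx":0,"ty":0,"tz":-18,"ax":0,"ay":0,"az":0,"jaw":1},{"tx":0,"ty":0,"tz":-10,"ax":0,"ay":0,"az":0,"jaw":1},{"tx":0,"ty":0,"tz":0,"ax":0,"ay":0,"az":0,"jaw":1}]'
python3 - <<'E'
from h import *
t=cap("top");P=cloud(t)
# arm axis: free part
for z0,z1,n in ((145,155,"arm"),):
    m=(P[...,2]>z0)&(P[...,2]<z1)&(t["depth"]>0)&(P[...,0]>525)&(P[...,0]<680)&(P[...,1]>60)&(P[...,1]<200);Q=P[m][:,:2].astype(np.float32)
    print(len(Q),cv2.minAreaRect(Q)); m2=m.copy(); print(cv2.boxPoints(cv2.minAreaRect(Q)).round(1))
print([(d["centre"],d["conf"],at_z(t,d["centre"],150).round(1)) for d in place_of("hole","top")])
# dark hole within arm top
print("mid arm 530..; hole depth outliers:")
g=cv2.cvtColor(t["color"],cv2.COLOR_RGB2GRAY)[158:182,106:132]; print(g)
c=cap("wrist"); save(c,"w3",None,1)
go(588,131,294,-95)
E
```

```text
time_s: 7.1
eef_pos: [492.7, -253.6, 212.9]
ee_rot: [0.0, 0.848, 0.53, 0.0]
force: [-0.1, -0.5, -1.5]
grip_width: 0.293
grip_force: 59.0
time_s: 7.72
eef_pos: [492.8, -253.7, 293.7]
ee_rot: [0.0, 0.848, 0.53, 0.0]
force: [0.3, -0.3, -2.1]
grip_width: 0.294
grip_force: 59.0
387 ((570.0513305664062, 131.73306274414062), (31.428625106811523, 88.62342071533203), 85.84400939941406)
[[524.7 119.3]
 [613.1 112.8]
 [615.4 144.2]
 [527.  150.6]]
[([116.9, 170.1], 0.57, array([584.9, 137.4, 150. ]))]
mid arm 530..; hole depth outliers:
[[218 213 218 216 215 218 215 216 220 219 219 224 219 218 223 220 220 221
  221 221 221 218 216 219 219 219]
 [217 216 218 217 215 217 213 221 219 197 183 187 187 190 198 202 206 204
  206 220 221 218 224 221 216 215]
 [221 217 216 213 220 219 218 219 221 179 154 149 146 150 154 152 153 149
  151 156 143 152 210 227 220 220]
 [216 217 220 218 216 216 218 221 222 179 149 141 144 144 144 144 144 146
  140 143 126  89 142 208 225 217]
 [218 217 217 220 217 220 218 220 223 167 144 143 139 150 146 147 146 144
  146 150 111  62  64 140 211 223]
 [219 218 214 217 216 2
[... 1474 characters left out ...]
 77  43  62 168 216 221 221]
 [217 217 217 217 221 218 210 160 144 141 141 146 144 147 145 140 149 150
  116  69  49  62 171 217 219 219]
 [219 216 220 218 220 223 203 163 143 144 144 147 151 143 144 145 148 146
   98  62  38  73 201 221 219 217]
 [218 216 219 216 220 221 196 152 145 141 145 145 146 149 142 141 146 150
  100  60  51  95 211 226 217 218]
 [217 216 218 220 220 220 176 148 143 153 131 125 140 122 120 123 147 146
   89  55  53  98 206 227 218 218]
 [218 219 215 219 218 218 176 150 142 141 146 142 139 142 145 142 151 156
   98  49  46 103 205 222 218 218]]
tcp [ 492.6 -253.5  292.5] yaw -25.96 delta tool mm [387.5 -82.5  -1.2] az deg 69.0 rotvec [-2.000e-03  1.000e-03  1.205e+00]
```

View pics/w3.png

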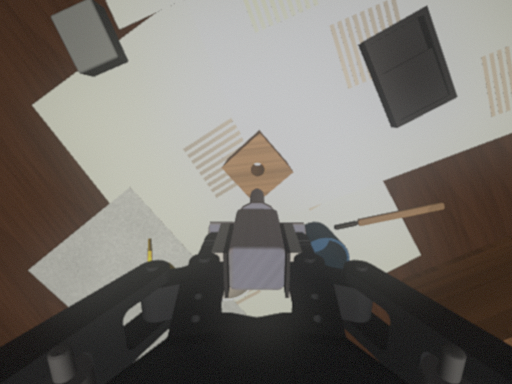

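```bash

python3 -m jog '[{"tx":8,"ty":-2.8,"tz":0,"ax":0,"ay":0,"az":0,"jaw":1},{"tx":16,"ty":-5.7,"tz":0,"ax":0,"ay":0,"az":0,"jaw":1},{"tx":24,"ty":-8.5,"tz":0,"ax":0,"ay":0,"az":0,"jaw":1},{"tx":28,"ty":-10,"tz":0,"ax":0,"ay":0,"az":0,"jaw":1},{"tx":28,"ty":-10,"tz":0,"ax":0,"ay":0,"az":0,"jaw":1}]' |head -2
python3 -m jog '[{"tx":28,"ty":-10,"tz":0,"ax":0,"ay":0,"az":0,"jaw":1},{"tx":28,"ty":-10,"tz":0,"ax":0,"ay":0,"az":0,"jaw":1},{"tx":28,"ty":-10,"tz":0,"ax":0,"ay":0,"az":0,"jaw":1},{"tx":28,"ty":-10,"tz":0,"ax":0,"ay":0,"az":0,"jaw":1},{"tx":28,"ty":-10,"tz":0,"ax":0,"ay":0,"az":0,"jaw":1}]' |head -2
python3 -m jog '[{"tx":28,"ty":-10,"tz":0,"ax":0,"ay":0,"az":0,"jaw":1},{"tx":28,"ty":-10,"tz":0,"ax":0,"ay":0,"az":0,"jaw":1},{"tx":28,"ty":-10,"tz":0,"ax":0,"ay":0,"az":0,"jaw":1},{"tx":22,"ty":-7.8,"tz":0,"ax":0,"ay":0,"az":0,"jaw":1},{"tx":12,"ty":-4.3,"tz":0,"ax":0,"ay":0,"az":0,"jaw":1}]' |head -2
python3 -m jog '[{"tx":5.4,"ty":-2,"tz":0,"ax":0,"ay":0,"az":0,"jaw":1},{"tx":0,"ty":0,"tz":0,"ax":0,"ay":0,"az":0.05,"jaw":1},{"tx":0,"ty":0,"tz":0,"ax":0,"ay":0,"az":0.1,"jaw":1},{"tx":0,"ty":0,"tz":0,"ax":0,"ay":0,"az":0.1,"jaw":1},{"tx":0,"ty":0,"tz":0,"ax":0,"ay":0,"az":0.1,"jaw":1}]' |head -2
python3 -m jog '[{"tx":0,"ty":0,"tz":0,"ax":0,"ay":0,"az":0.1,"jaw":1},{"tx":0,"ty":0,"tz":0,"ax":0,"ay":0,"az":0.1,"jaw":1},{"tx":0,"ty":0,"tz":0,"ax":0,"ay":0,"az":0.1,"jaw":1},{"tx":0,"ty":0,"tz":0,"ax":0,"ay":0,"az":0.1,"jaw":1},{"tx":0,"ty":0,"tz":0,"ax":0,"ay":0,"az":0.1,"jaw":1}]' |head -2
python3 -m jog '[{"tx":0,"ty":0,"tz":0,"ax":0,"ay":0,"az":0.1,"jaw":1},{"tx":0,"ty":0,"tz":0,"ax":0,"ay":0,"az":0.1,"jaw":1},{"tx":0,"ty":0,"tz":0,"ax":0,"ay":0,"az":0.1,"jaw":1},{"tx":0,"ty":0,"tz":0,"ax":0,"ay":0,"az":0.04,"jaw":1},{"tx":0,"ty":0,"tz":0,"ax":0,"ay":0,"az":0,"jaw":1}]'
python3 - <<'E'
from h import *
go(586.4,130.5,294,-94.2)
c=cap("wrist");P=cloud(c); save(c,"w4",None,1.5)
print([(np.round(d["centre"],1),round(d["conf"],2),at_z(c,d["centre"],150).round(1)) for d in place_of("hole","wrist")])
m=(abs(P[...,2]-150)<5)&(c["depth"]>0)&(P[...,0]>520)&(P[...,0]<680)&(P[...,1]>60)&(P[...,1]<200)
n,l,st,_=cv2.connectedComponentsWithStats(m.astype(np.uint8));k=1+st[1:,4].argmax();Q=P[l==k][:,:2].astype(np.float32)
print(len(Q),cv2.minAreaRect(Q),cv2.boxPoints(cv2.minAreaRect(Q)).round(1))
t=cap("top");print([(np.round(d["centre"],1),d["conf"]) for d in place_of("loop_bar","top")],at_z(t,[120,169.6],150))
E
```

```text
time_s: 8.5
eef_pos: [505.0, -141.9, 293.3]
time_s: 9.12
eef_pos: [521.0, 5.9, 293.3]
time_s: 9.75
eef_pos: [534.6, 130.1, 293.3]
time_s: 10.38
eef_pos: [535.6, 133.6, 293.3]
time_s: 11.0
eef_pos: [535.7, 133.5, 293.3]
time_s: 11.62
eef_pos: [535.7, 133.6, 293.3]
ee_rot: [0.0, 0.999, -0.036, 0.0]
force: [-0.1, 0.1, -2.4]
grip_width: 0.297
grip_force: 58.9
tcp [535.7 133.6 293.3] yaw -94.15 delta tool mm [50.8 -0.6 -0.7] az deg 0.0 rotvec [ 0.    -0.     0.001]
[(array([254.8, 135.8]), 0.75, array([581.3, 131.9, 150. ]))]
2424 ((566.2172241210938, 131.27609252929688), (30.0056209564209, 93.79837799072266), 85.61592102050781) [[518.3 119.9]
 [611.8 112.7]
 [614.1 142.6]
 [520.6 149.8]]
[(array([284.5, 289.2]), 0.71), (array([ 81.5, 197.8]), 0.65), (array([404. , 250.6]), 0.63)] [586.12536467 129.48453512 150.        ]
```

View pics/w4.png

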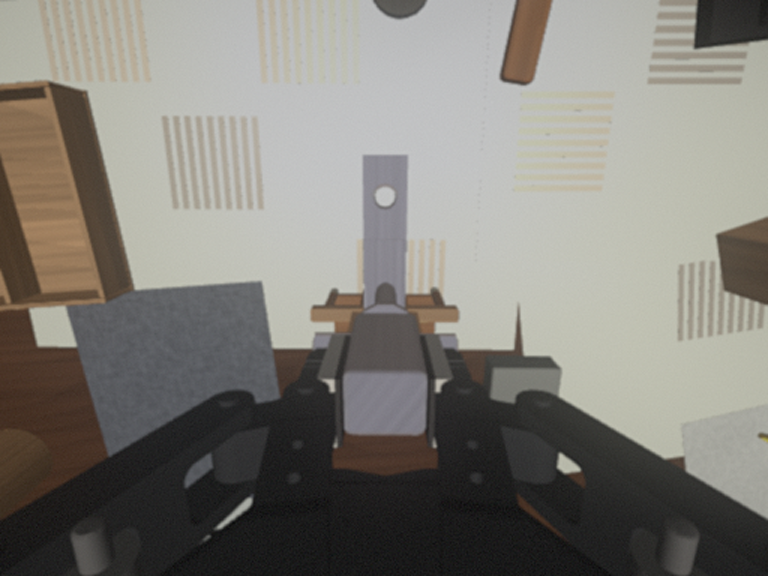

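```bash
python3 - <<'E'
from h import *
c=cap("wrist"); g=cv2.cvtColor(c["color"],cv2.COLOR_RGB2GRAY)
w=g[120:142,246:268].astype(int); m=(w>175).astype(np.uint8); n,l,st,ce=cv2.connectedComponentsWithStats(m); 
for i in range(1,n): print(st[i],ce[i]+[246,120],at_z(c,ce[i]+[246,120],150).round(1), at_z(c,ce[i]+[246,120],124).round(1))
T=TW(); print("tip proj",proj(c,T[:3,3]+[0,0,-103]),"head top",proj(c,T[:3,3]+[0,0,34]))
a=g[186:204,240:272]; print(a)
P=cloud(c);m=(P[...,2]>315)&(P[...,2]<345)&(np.hypot(P[...,0]-535,P[...,1]-133)<22)&(c["depth"]>0);Q=P[m];print(np.median(Q[:,2]),cv2.minAreaRect(Q[abs(Q[:,2]-np.median(Q[:,2]))<3][:,:2].astype(np.float32)))
E
```

```text
[  5   5  12  12 121] [256.54545455 130.47107438] [586.4 130.1 150. ] [585.1 130.2 124. ]
tip proj [256.37000518 189.28036601] head top [256.35848194 269.24025847]
[[177 178 175 150 135 134 134 134 135 135 129 133 135 139 138 136 137 136
  134 136 136 134 134 131 134 138 140 136 133 139 164 188]
 [177 181 174 151 135 134 136 134 133 134 133 134 137 138 136 134 129 131
  131 134 138 135 133 133 136 137 139 138 133 138 163 185]
 [177 181 176 150 135 132 133 134 136 134 132 132 137 134 127 116 111 111
  115 125 133 135 134 133 137 139 138 136 133 137 165 187]
 [176 179 176 153 135 136 134 135 136 134 131 133 131 120 106  93  92  92
   95 105 116 128 133 134 136 138 140 138 133 137 162 185]
 [175 181 179 155 140 133 133 134 135 135 133 126 111 102  87  86  89  87
   89  89  96 111 124 132 134 137 139 137 131 136 163 187]
 [176 180 176 155 138 134 133 134 137 133 126 113  93  83  85  89  88  89
   90  88  89  93 109 125 135 138 137 136 133 138 164 186]
 [176 172 158 144 137 134 133 134 138 132 123 101  87  84  89  86  88  88
   87  90  88  88  99 115 134 140 137 136 131 136 161 184]
 [176
[... 874 characters left out ...]
89  89  87  84  90 115 135 139 134 132 128 112  98]
 [ 96  81  93 122 135 135 131 135 135 120  86  80  85  87  87  87  87  88
   87  89  87  86  83  89 109 133 138 135 130 126 113  94]
 [ 93  76  95 124 134 134 134 134 135 115  87  84  88  85  85  88  87  85
   87  85  88  86  82  87 108 131 139 136 130 125 109  92]
 [ 88  79  95 123 135 134 134 132 124 107  92  93 100  96  94  95  97  97
   96  96  94  94  93  89 102 123 133 136 131 125 109  92]
 [ 84  80  98 125 135 130 124 110 102 101 106 115 119 122 120 121 122 121
  120 121 122 120 116 107  98 105 116 122 128 124 109  89]]
326.23433405139053 ((534.90234375, 133.47970581054688), (37.60206985473633, 22.973857879638672), 85.89056396484375)
```

```bash

python3 -m jog '[{"tx":8,"ty":-0.2,"tz":0,"ax":0,"ay":0,"az":0,"jaw":1},{"tx":16,"ty":0,"tz":0,"ax":0,"ay":0,"az":0,"jaw":1},{"tx":16,"ty":0,"tz":0,"ax":0,"ay":0,"az":0,"jaw":1},{"tx":8,"ty":0,"tz":0,"ax":0,"ay":0,"az":0,"jaw":1},{"tx":2.6,"ty":0,"tz":0,"ax":0,"ay":0,"az":0,"jaw":1}]'
python3 -m jog '[{"tx":0,"ty":0,"tz":5,"ax":0,"ay":0,"az":0,"jaw":1},{"tx":0,"ty":0,"tz":10,"ax":0,"ay":0,"az":0,"jaw":1},{"tx":0,"ty":0,"tz":10,"ax":0,"ay":0,"az":0,"jaw":1},{"tx":0,"ty":0,"tz":10,"ax":0,"ay":0,"az":0,"jaw":1},{"tx":0,"ty":0,"tz":5,"ax":0,"ay":0,"az":0,"jaw":1}]'
python3 -m jog '[{"tx":0,"ty":0,"tz":3,"ax":0,"ay":0,"az":0,"jaw":1},{"tx":0,"ty":0,"tz":3,"ax":0,"ay":0,"az":0,"jaw":1},{"tx":0,"ty":0,"tz":2,"ax":0,"ay":0,"az":0,"jaw":1},{"tx":0,"ty":0,"tz":2,"ax":0,"ay":0,"az":0,"jaw":1},{"tx":0,"ty":0,"tz":0,"ax":0,"ay":0,"az":0,"jaw":1}]'
python3 - <<'E'
from h import *
go(586.2,130.1,178.9,-94.2); print(sense()["force"],sense()["wrist_torque"])
c=cap("wrist"); s=cap("scene")
a=cv2.resize(c["color"][130:230,190:323],(532,400)); b=cv2.resize(s["color"][110:230,350:430],(266,400))
cv2.imwrite("pics/w5.png",np.hstack([a,b])[:,:,::-1])
E
```

```text
time_s: 12.5
eef_pos: [586.5, 130.5, 293.0]
ee_rot: [-0.0, 0.999, -0.036, -0.0]
force: [-0.7, 0.4, -2.0]
grip_width: 0.294
grip_force: 58.9
time_s: 13.12
eef_pos: [586.0, 130.6, 252.4]
ee_rot: [0.0, 0.999, -0.036, -0.001]
force: [0.1, 0.3, -1.2]
grip_width: 0.296
grip_force: 58.9
time_s: 13.75
eef_pos: [586.1, 130.6, 243.2]
ee_rot: [0.0, 0.999, -0.036, -0.0]
force: [-0.5, 0.0, -1.9]
grip_width: 0.294
grip_force: 58.9
tcp [586.1 130.6 243.2] yaw -94.14 delta tool mm [ 0.1  0.5 64.3] az deg 0.1 rotvec [0.    0.    0.001]
[-0.4769011   0.04407802 -1.88882685] [-0.03930989 -0.02142558 -0.02618914]
```

View pics/w5.png

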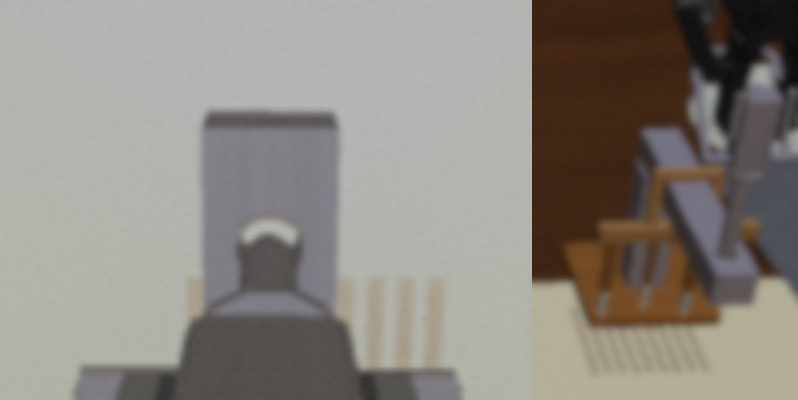

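The pin's tip is inside the hole: the bright crescent at (268,232) is symmetric around it. I'll continue down while watching the force.

```bash

python3 -m jog '[{"tx":0,"ty":0.3,"tz":4,"ax":0,"ay":0,"az":0,"jaw":1},{"tx":0,"ty":0,"tz":5,"ax":0,"ay":0,"az":0,"jaw":1},{"tx":0,"ty":0,"tz":5,"ax":0,"ay":0,"az":0,"jaw":1},{"tx":0,"ty":0,"tz":0,"ax":0,"ay":0,"az":0,"jaw":1}]'
python3 -m jog '[{"tx":0,"ty":0,"tz":5,"ax":0,"ay":0,"az":0,"jaw":1},{"tx":0,"ty":0,"tz":5,"ax":0,"ay":0,"az":0,"jaw":1},{"tx":0,"ty":0,"tz":5,"ax":0,"ay":0,"az":0,"jaw":1},{"tx":0,"ty":0,"tz":0,"ax":0,"ay":0,"az":0,"jaw":1}]'
python3 - <<'E'
from rig import *
print(sense()["force"],sense()["wrist_torque"])
E
```

```text
time_s: 14.35
eef_pos: [586.0, 130.3, 228.7]
ee_rot: [0.0, 0.999, -0.036, -0.001]
force: [-0.5, 0.1, -2.3]
grip_width: 0.298
grip_force: 58.9
time_s: 14.85
eef_pos: [586.0, 130.3, 213.8]
ee_rot: [0.0, 0.999, -0.036, -0.0]
force: [0.3, 0.4, -1.0]
grip_width: 0.296
grip_force: 58.9
[ 0.26447731  0.42651914 -1.01932011] [ 0.02462237 -0.04348637 -0.02442096]
```

```bash

python3 -m jog '[{"tx":0,"ty":0,"tz":5,"ax":0,"ay":0,"az":0,"jaw":1},{"tx":0,"ty":0,"tz":7,"ax":0,"ay":0,"az":0,"jaw":1},{"tx":0,"ty":0,"tz":7,"ax":0,"ay":0,"az":0,"jaw":1},{"tx":0,"ty":0,"tz":7,"ax":0,"ay":0,"az":0,"jaw":1},{"tx":0,"ty":0,"tz":4,"ax":0,"ay":0,"az":0,"jaw":1}]'
python3 -m jog '[{"tx":0,"ty":0,"tz":2,"ax":0,"ay":0,"az":0,"jaw":1},{"tx":0,"ty":0,"tz":1.5,"ax":0,"ay":0,"az":0,"jaw":1},{"tx":0,"ty":0,"tz":1,"ax":0,"ay":0,"az":0,"jaw":1},{"tx":0,"ty":0,"tz":0,"ax":0,"ay":0,"az":0,"jaw":1}]'
```

```text
time_s: 15.48
eef_pos: [586.0, 130.3, 183.7]
ee_rot: [0.0, 0.999, -0.036, -0.0]
force: [-0.0, 0.3, -0.8]
grip_width: 0.293
grip_force: 58.9
time_s: 15.98
eef_pos: [586.2, 130.3, 179.8]
ee_rot: [0.0, 0.999, -0.036, 0.0]
force: [0.7, -0.6, -1.9]
grip_width: 0.297
grip_force: 58.9
```

```bash

python3 -m jog '[{"tx":0,"ty":0,"tz":1,"ax":0,"ay":0,"az":0,"jaw":1},{"tx":0,"ty":0,"tz":0.5,"ax":0,"ay":0,"az":0,"jaw":1},{"tx":0,"ty":0,"tz":0,"ax":0,"ay":0,"az":0,"jaw":1}]'
python3 -m jog '[{"tx":0,"ty":0,"tz":0,"ax":0,"ay":0,"az":0,"jaw":-1},{"tx":0,"ty":0,"tz":0,"ax":0,"ay":0,"az":0,"jaw":-1},{"tx":0,"ty":0,"tz":0,"ax":0,"ay":0,"az":0,"jaw":-1},{"tx":0,"ty":0,"tz":0,"ax":0,"ay":0,"az":0,"jaw":-1}]'
python3 -m jog '[{"tx":0,"ty":0,"tz":-10,"ax":0,"ay":0,"az":0,"jaw":-1},{"tx":0,"ty":0,"tz":-20,"ax":0,"ay":0,"az":0,"jaw":-1},{"tx":0,"ty":0,"tz":-20,"ax":0,"ay":0,"az":0,"jaw":-1},{"tx":0,"ty":0,"tz":-20,"ax":0,"ay":0,"az":0,"jaw":-1},{"tx":0,"ty":0,"tz":0,"ax":0,"ay":0,"az":0,"jaw":1}]'
python3 -m jog '[{"tx":0,"ty":0,"tz":0,"ax":0,"ay":0,"az":0,"jaw":1},{"tx":0,"ty":0,"tz":0,"ax":0,"ay":0,"az":0,"jaw":1},{"tx":0,"ty":0,"tz":0,"ax":0,"ay":0,"az":0,"jaw":1},{"tx":0,"ty":0,"tz":0,"ax":0,"ay":0,"az":0,"jaw":1}]'
python3 - <<'E'
from h import *
c=cap("wrist"); s=cap("scene");P=cloud(c)
a=cv2.resize(c["color"][100:300,156:356],(400,400)); b=cv2.resize(s["color"][100:220,340:460],(400,400))
cv2.imwrite("pics/w6.png",np.hstack([a,b])[:,:,::-1])
for n,cc in (("wrist",c),("scene",s)):
    P=cloud(cc); m=(P[...,2]>190)&(P[...,2]<222)&(np.hypot(P[...,0]-586,P[...,1]-130)<20)&(cc["depth"]>0);Q=P[m]
    print(n,len(Q)); 
    if len(Q): print(np.percentile(Q[:,2],[50,90]),cv2.minAreaRect(Q[Q[:,2]>205][:,:2].astype(np.float32)) if (Q[:,2]>205).sum()>5 else '')
    m=(P[...,2]>180)&(P[...,2]<222)&(np.hypot(P[...,0]-526,P[...,1]-135)<35)&(cc["depth"]>0);Q=P[m]; print("bar",len(Q),Q.mean(0) if len(Q) else '')
go(502.3,136.4,245,-94.2)
E
```

```text
time_s: 16.35
eef_pos: [586.3, 130.3, 178.9]
ee_rot: [0.0, 0.999, -0.036, 0.0]
force: [-1.5, -0.4, 4.3]
grip_width: 0.293
grip_force: 59.7
time_s: 16.85
eef_pos: [586.2, 130.3, 178.2]
ee_rot: [-0.0, 0.999, -0.036, -0.0]
force: [-0.4, -0.0, -0.6]
grip_width: 0.996
grip_force: 0.0
time_s: 17.48
eef_pos: [586.7, 130.3, 250.1]
ee_rot: [-0.0, 0.999, -0.036, 0.002]
force: [0.1, 0.0, -1.3]
grip_width: 0.817
grip_force: 0.0
time_s: 17.98
eef_pos: [586.1, 130.3, 248.0]
ee_rot: [0.0, 0.999, -0.036, -0.0]
force: [-0.3, 0.3, -0.6]
grip_width: 0.002
grip_force: 0.0
wrist 1179
[211.33535922 212.45645139] ((585.9608764648438, 130.1758575439453), (26.053489685058594, 21.05325698852539), 85.8355484008789)
bar 79 [547.1885523  138.45835591 196.61124358]
scene 164
[204.94138654 212.03364921] ((588.6891479492188, 128.23687744140625), (23.984664916992188, 22.871213912963867), 80.6520004272461)
bar 90 [534.26517742 131.94795707 207.92784655]
tcp [586.1 130.3 248.2] yaw -94.14 delta tool mm [-84.1  -0.1   3.2] az deg 0.1 rotvec [0.    0.    0.001]
```

View pics/w6.png

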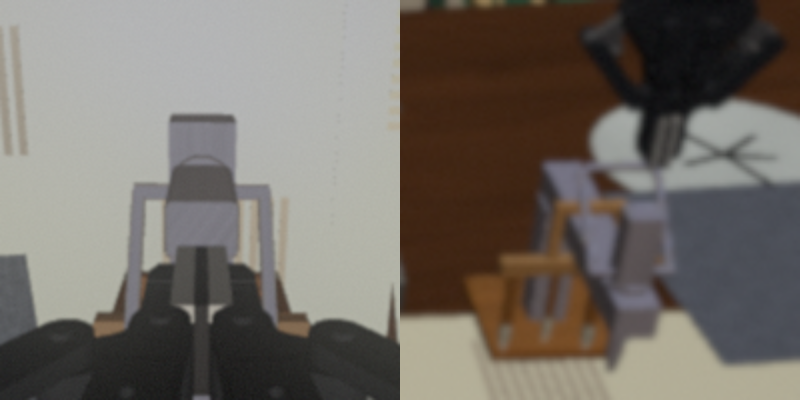

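Pin is home: its head top is at z≈212 mm, centred at (586,130), and the loop is still folded back towards the post. Next I go behind the bar and push it over.

```bash

python3 -m jog '[{"tx":-20,"ty":0,"tz":0,"ax":0,"ay":0,"az":0,"jaw":1},{"tx":-28,"ty":0,"tz":0,"ax":0,"ay":0,"az":0,"jaw":1},{"tx":-28,"ty":0,"tz":0,"ax":0,"ay":0,"az":0,"jaw":1},{"tx":-12,"ty":0,"tz":0,"ax":0,"ay":0,"az":0,"jaw":1},{"tx":0,"ty":0,"tz":0,"ax":0,"ay":0,"az":0,"jaw":1}]'
python3 -m jog '[{"tx":0,"ty":0,"tz":12,"ax":0,"ay":0,"az":0,"jaw":1},{"tx":0,"ty":0,"tz":16,"ax":0,"ay":0,"az":0,"jaw":1},{"tx":0,"ty":0,"tz":12,"ax":0,"ay":0,"az":0,"jaw":1},{"tx":0,"ty":0,"tz":6,"ax":0,"ay":0,"az":0,"jaw":1},{"tx":0,"ty":0,"tz":0,"ax":0,"ay":0,"az":0,"jaw":1}]'
python3 - <<'E'
from h import *
s=cap("scene"); cv2.imwrite("pics/w7.png",cv2.resize(s["color"][100:220,340:460],(400,400))[:,:,::-1]); print(sense()["force"])
E
```

```text
time_s: 18.7
eef_pos: [498.5, 136.7, 248.7]
ee_rot: [-0.0, 0.999, -0.036, 0.0]
force: [-0.0, 0.7, 0.9]
grip_width: 0.001
grip_force: 0.0
time_s: 19.32
eef_pos: [498.4, 136.6, 202.0]
ee_rot: [0.0, 0.999, -0.036, -0.0]
force: [-1.0, -0.2, -0.4]
grip_width: 0.001
grip_force: 0.0
[ 0.66054104 -0.02450761  0.26421822]
```

View pics/w7.png

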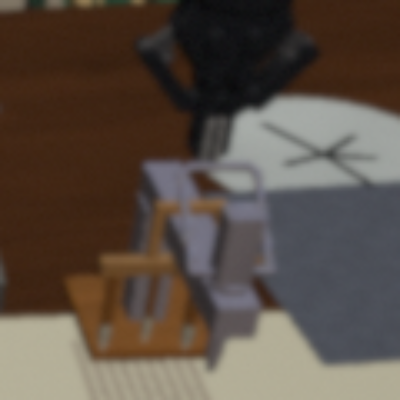

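The fingers (215,140) stand just behind the bar (225,165), and the loop is still folded back. Push now.

```bash

python3 -m jog '[{"tx":8,"ty":0,"tz":0,"ax":0,"ay":0,"az":0,"jaw":1},{"tx":8,"ty":0,"tz":-2,"ax":0,"ay":0,"az":0,"jaw":1},{"tx":8,"ty":0,"tz":-3,"ax":0,"ay":0,"az":0,"jaw":1},{"tx":8,"ty":0,"tz":-4,"ax":0,"ay":0,"az":0,"jaw":1},{"tx":8,"ty":0,"tz":-4,"ax":0,"ay":0,"az":0,"jaw":1}]'
python3 -m jog '[{"tx":8,"ty":0,"tz":-5,"ax":0,"ay":0,"az":0,"jaw":1},{"tx":8,"ty":0,"tz":-5,"ax":0,"ay":0,"az":0,"jaw":1},{"tx":8,"ty":0,"tz":-1,"ax":0,"ay":0,"az":0,"jaw":1},{"tx":8,"ty":0,"tz":0,"ax":0,"ay":0,"az":0,"jaw":1},{"tx":6,"ty":0,"tz":0,"ax":0,"ay":0,"az":0,"jaw":1}]'
python3 -m jog '[{"tx":5,"ty":0,"tz":0,"ax":0,"ay":0,"az":0,"jaw":1},{"tx":5,"ty":0,"tz":0,"ax":0,"ay":0,"az":0,"jaw":1},{"tx":0,"ty":0,"tz":0,"ax":0,"ay":0,"az":0,"jaw":1},{"tx":0,"ty":0,"tz":0,"ax":0,"ay":0,"az":0,"jaw":1},{"tx":0,"ty":0,"tz":0,"ax":0,"ay":0,"az":0,"jaw":1}]'
python3 - <<'E'
from h import *
s=cap("scene"); c=cap("wrist")
a=cv2.resize(c["color"][100:300,156:356],(400,400)); b=cv2.resize(s["color"][100:220,340:460],(400,400))
cv2.imwrite("pics/w8.png",np.hstack([a,b])[:,:,::-1])
E
```

```text
time_s: 20.0
eef_pos: [539.0, 133.7, 215.6]
ee_rot: [-0.0, 0.999, -0.036, 0.0]
force: [0.6, -0.4, 0.3]
grip_width: 0.001
grip_force: 0.0
time_s: 20.62
eef_pos: [576.6, 130.9, 226.0]
ee_rot: [0.0, 0.999, -0.036, -0.0]
force: [0.4, -0.6, -0.0]
grip_width: -0.001
grip_force: 0.0
time_s: 21.25
eef_pos: [586.0, 130.3, 226.4]
ee_rot: [-0.0, 0.999, -0.036, 0.0]
force: [-0.1, -0.2, -0.5]
grip_width: -0.0
grip_force: 0.0
```

View pics/w8.png

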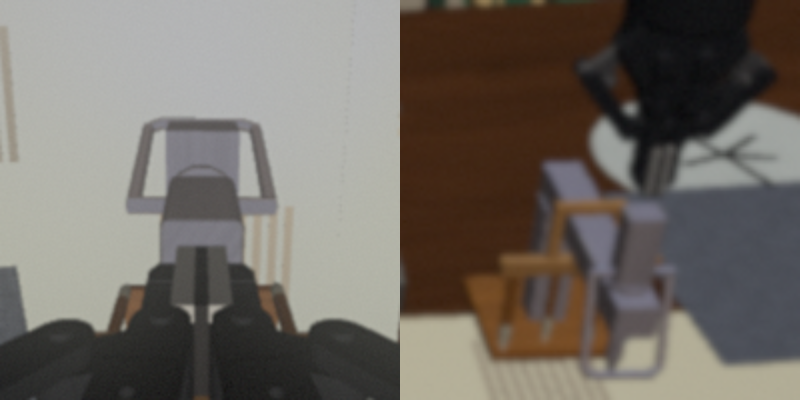

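The loop lies over the arm's free end, with its bar at about (622,373) in the scene crop. I'll check its angle and height against predictions.

```bash

python3 -m jog '[{"tx":0,"ty":0,"tz":-15,"ax":0,"ay":0,"az":0,"jaw":1},{"tx":0,"ty":0,"tz":-30,"ax":0,"ay":0,"az":0,"jaw":1},{"tx":0,"ty":0,"tz":-25,"ax":0,"ay":0,"az":0,"jaw":1},{"tx":0,"ty":0,"tz":0,"ax":0,"ay":0,"az":0,"jaw":1},{"tx":0,"ty":0,"tz":0,"ax":0,"ay":0,"az":0,"jaw":1}]'|head -3
python3 - <<'E'
from h import *
s=cap("scene"); c=cap("wrist"); ax=np.array([-.997,.0727,0])
for q in (2.8,3.0,3.2,3.5,3.75):
    a=np.radians(40)+q; B=np.array([586,130.2,162])+78*np.cos(a)*ax+[0,0,78*np.sin(a)]
    print(q,"scene",proj(s,B).round(1),"wrist",proj(c,B).round(1),B.round(0))
for n,k in (("scene",s),("wrist",c)): print(n,[(np.round(d["centre"],1),round(d["conf"],2)) for d in place_of("loop_bar",n)])
P=cloud(c);m=(P[...,2]>190)&(P[...,2]<222)&(np.hypot(P[...,0]-586,P[...,1]-130)<20)&(c["depth"]>0);Q=P[m];print(np.percentile(Q[:,2],[50,90]),cv2.minAreaRect(Q[Q[:,2]>205][:,:2].astype(np.float32)))
P=cloud(s);m=(P[...,2]<135)&(P[...,2]>70)&(P[...,0]>600)&(P[...,0]<670)&(abs(P[...,1]-128)<45)&(s["depth"]>0);Q=P[m];i=Q[:,2].argsort()[::max(1,len(Q)//20)];print(Q[i].round(0).tolist())
E
```

```text
time_s: 21.98
eef_pos: [585.9, 130.3, 295.6]
ee_rot: [0.0, 0.999, -0.036, -0.001]
2.8 scene [416.4 208.9] wrist [256.4 107.7] [659. 125. 135.]
3.0 scene [414.3 212. ] wrist [256.4 114.4] [652. 125. 121.]
3.2 scene [412.  213.8] wrist [256.4 123. ] [643. 126. 108.]
3.5 scene [408.5 213.8] wrist [256.4 138. ] [624. 127.  94.]
3.75 scene [405.6 211.6] wrist [256.4 151.9] [606. 129.  87.]
scene [(array([406.1, 214. ]), 0.78), (array([225.3, 171.9]), 0.64), (array([102.8, 193. ]), 0.55), (array([407. , 186.6]), 0.41)]
wrist [(array([252.6, 156.1]), 0.68)]
[211.43676041 212.49958724] ((586.0512084960938, 130.0853729248047), (25.15629768371582, 22.278127670288086), 85.8484115600586)
[[608.0, 137.0, 84.0], [609.0, 122.0, 85.0], [609.0, 104.0, 87.0], [605.0, 127.0, 88.0], [605.0, 115.0, 88.0], [608.0, 138.0, 89.0], [610.0, 150.0, 89.0], [611.0, 141.0, 91.0], [609.0, 157.0, 94.0], [606.0, 101.0, 100.0], [601.0, 104.0, 105.0], [606.0, 155.0, 110.0], [605.0, 154.0, 112.0], [603.0, 152.0, 119.0], [615.0, 139.0, 124.0], [602.0, 153.0, 125.0], [601.0, 154.0, 126.0], [607.0, 112.0, 128.0], [613.0, 114.0, 130.0], [602.0, 114.0, 131.0], [613.0, 124.0, 132.0], [616.0, 132.0, 134.0]]
```

The bar is at x≈607, z≈87 mm, so the joint is about 3.75 and fully shut. The pin is home and the robot is clear of everything.

```bash
python3 -c "
from rig import *
print(finish_job())"
```

```text
the job is handed in; nothing more can be done
None
```

The steel pin is seated upright in the arm's hole with its loop fully shut (joint about 3.75 rad by camera measurement), the gripper is clear of it, and the job is handed in at about 22 s of the 54 s limit; the interface gave no verdict, and I did not re-measure the bystanders, though nothing was seen to touch them.

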